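# Shut the washing machine and start the wash

## Task

The washing machine is loaded, so start the wash: gently push the half-open lid down until it is fully shut, then press with your fingertips, in this order, the on/off key (small round, at the right-hand end of the console), the middle one of the three rectangular programme keys, and the start key (big round), each fully down and let go again. Press no key before the lid is shut, press neither of the other programme keys, do not raise the lid or pick anything up, and leave everything else standing where it is.

Things in the scene. Friction and masses are not known exactly. Their poses are not given: they have to be found in the camera images.
- washer: white top-loading washing machine in the counter's gap, fixed, 540 deep (x), 530 wide (y). Origin: footprint centre at counter height, deck 100 above; x away from the robot, y left. Keys: in a row on the deck's front strip, 205 in front of the origin; lid behind. As the robot sees it, left to right: 3 rectangular keys 52 apart, dark display, big round key, small round key 75 further right
- lid: the lid: white frame, glass pane, 345 from rear hinge to front edge, 425 wide, 14 thick. Origin: on its underside, mid-width, 315 in front of the hinge axis; x points to the hinge, z out of the top face. Hinge axis: along the machine's y, 210 behind the machine's origin, 90 above it. Starts 0.28 to 0.5 rad open, front edge up; stays where left; 2 to 6 N near the front edge push it down
- lid_push (a point): point on the lid's top (outer) face above its origin, mid-width, 315 in front of the hinge axis and 14 above the underside; a good place to push. Shut, it lies 4 above the deck. From 12 in front of it to the front edge a finger lip stands 7 above the top face along the middle 100
- key_power_top (a point): The on/off key: the small round one (26 diameter), furthest right. It stands 9 proud of the console when up; travel 6, spring 1.5 N at first to 4.5 N fully down, moving straight down and springing back. This point is the centre of its top face and moves with it.
- key_power (a joint): travel of the on/off key: the small round one (26 diameter), furthest right in m: 0 up, 0.006 fully down
- key_start_top (a point): The start key: the big round one (42 diameter), next left of the on/off key. It stands 9 proud of the console when up; travel 6, spring 1.5 N at first to 4.5 N fully down, moving straight down and springing back. This point is the centre of its top face and moves with it.
- key_start (a joint): travel of the start key: the big round one (42 diameter), next left of the on/off key in m: 0 up, 0.006 fully down
- key_prog1_top (a point): The left one of the three rectangular programme keys (24 x 30). It stands 9 proud of the console when up; travel 6, spring 1.5 N at first to 4.5 N fully down, moving straight down and springing back. This point is the centre of its top face and moves with it.
- key_prog1 (a joint): travel of the left one of the three rectangular programme keys (24 x 30) in m: 0 up, 0.006 fully down
- key_prog2_top (a point): The middle one of the three rectangular programme keys (24 x 30). It stands 9 proud of the console when up; travel 6, spring 1.5 N at first to 4.5 N fully down, moving straight down and springing back. This point is the centre of its top face and moves with it.
- key_prog2 (a joint): travel of the middle one of the three rectangular programme keys (24 x 30) in m: 0 up, 0.006 fully down
- key_prog3_top (a point): The right one of the three rectangular programme keys (24 x 30), beside the display. It stands 9 proud of the console when up; travel 6, spring 1.5 N at first to 4.5 N fully down, moving straight down and springing back. This point is the centre of its top face and moves with it.
- key_prog3 (a joint): travel of the right one of the three rectangular programme keys (24 x 30), beside the display in m: 0 up, 0.006 fully down
- dosing_cap: bystander: open blue plastic dosing cap, 44 wide, 45 high, standing on the console left of the keys (mm). Origin: centre of its underside
- stain_stick: bystander: upright stain-remover stick, 25 diameter, 46 high, standing on the console right of the on/off key (mm). Origin: centre of its underside
- peg: bystander: wooden clothes peg 72 long lying on the machine's left side deck beside the lid (mm). Origin: centre of its underside
- jug: bystander: large detergent jug 100 x 170, 270 high, on the left counter (mm). Origin: centre of its underside
- powder_tub: bystander: washing-powder tub 136 diameter, 136 high, on the right counter (mm). Origin: centre of its underside
- brush: bystander: flat hand brush with a wooden handle, 200 long, 42 wide, 20 thick, lying on the right counter (mm). Origin: centre of its underside
- mug: bystander: white mug 80 diameter, 90 high, on the left counter (mm). Origin: centre of its underside

How it is judged:
On the way, in this order (a step that is already met when the one before it is completed fails the run):
1. the lid is pushed shut (under 0.025 rad) (angle between lid's own z axis and vertical below 0.025 rad), for 0.2 s.
2. the on/off key is pressed (more than 4 mm of its 6 mm) with the fingers, lid shut (value of joint key_power above 0.004 m and contact force between the fingers and washer above 1 N and angle between lid's own z axis and vertical below 0.025 rad), for 0.1 s.
3. the middle one of the three rectangular programme keys (24 x 30) is pressed (more than 4 mm of its 6 mm) with the fingers, lid shut (value of joint key_prog2 above 0.004 m and contact force between the fingers and washer above 1 N and angle between lid's own z axis and vertical below 0.025 rad), for 0.1 s.
4. the start key is pressed (more than 4 mm of its 6 mm) with the fingers, lid shut (value of joint key_start above 0.004 m and contact force between the fingers and washer above 1 N and angle between lid's own z axis and vertical below 0.025 rad), for 0.1 s.
At the end, for the whole second after the job is handed in: lid shut (under 0.025 rad), all five keys sprung back up (under 1 mm), every bystander at rest within 30 mm of where it stood (angle between lid's own z axis and vertical below 0.025 rad and value of joint each of key_power, key_start, key_prog1, key_prog2, key_prog3 below 0.001 m and distance of each of dosing_cap, stain_stick, peg, jug, powder_tub, brush, mug from where it was at the start of the episode below 0.03 m and linear speed of each of dosing_cap, stain_stick, peg, jug, powder_tub, brush, mug below 0.02 m/s); the robot touches nothing.
It fails at once if a key is pressed (over 3 mm) while the lid is not shut (over 0.04 rad) (angle between lid's own z axis and vertical above 0.04 rad and value of joint any of key_power, key_start, key_prog1, key_prog2, key_prog3 above 0.003 m).
It fails at once if the left or right programme key is pressed (over 3 mm), or start goes down together with another key (value of joint any of key_prog1, key_prog3 above 0.003 m or value of joint each of key_start, key_power above 0.003 m or value of joint each of key_start, key_prog2 above 0.003 m).
It fails at once if the lid is raised above 0.58 rad or slammed (faster than 1.5 rad/s) (angle between lid's own z axis and vertical above 0.58 rad or angular speed of lid above 1.5 rad/s).
It fails at once if the robot pushes on the machine with more than 50 N (contact force between the arm and washer above 50 N).
It fails at once if a bystander is moved more than 30 mm or lifted or toppled (distance of any of dosing_cap, stain_stick, peg, jug, powder_tub, brush, mug from where it was at the start of the episode above 0.03 m or angle between any of dosing_cap, stain_stick, jug, powder_tub, mug's own z axis and vertical above 0.6 rad or height (world z) of any of dosing_cap, stain_stick, peg above 0.13 m or height (world z) of any of jug, powder_tub, brush, mug above 0.03 m).
It also fails if it takes over 56 s, if anything falls off the work surface, if the arm or the gripper's body presses on something with over 40 N, if the wrist force passes 120 N, or if a joint passes its speed limit or range.

## Robot

A 6-joint arm with a two-finger parallel gripper is mounted at the origin on the work surface. World frame = base frame: x ahead of the robot, y to its left, z up, the work surface at z = 0. Lengths are in m, angles in rad, forces in N, time in s.
With the tool pointing down it reaches from about 0.3 to 0.875 m from the base axis. Payload 6.4 kg.
Tool frame: the origin (TCP) lies between the finger pads; the fingertips stand 25 mm ahead of it and the grasp point (between the pads) lies 6 mm ahead of it; z points along the fingers, y is the line along which they close (so a half turn about z gives the same grasp; the last joint's range is limited). The gripper opens to 85 mm and grips with 20 to 120 N. Pads are 22 mm wide; open, the fingers measure 114 mm over their backs; the gripper's body (76 mm by 85 mm) begins 54 mm behind the grasp point. The pads swing forward as they close: fully open they stand 13 mm farther back than shut.
Start: joints at [0.942, 0.181, 1.607, -0, 1.354, -0.206], TCP at [0.236, 0.524, 0.256] pointing down, gripper open.
Joint ranges: [-2.99, 2.99], [-0.89, 2.07], [0.3, 2.58], [-1.14, 4.28], [0, 2.63], [-3.12, 3.12]. Speed limits (rad/s): [2.57, 2.57, 3.01, 3.14, 3.14, 3.14].

## Interface

Orientations are given as a unit quaternion [w, x, y, z].
In Python, from bench import ctrl gives the robot as it stands.
- The arm moves only by the tool servo_tool, never from a script. Its argument "series" is text: rows parted by semicolons, each of 7 numbers parted by spaces: the gripper command: -1 is fully open, 1 is shut, values between are in proportion, then the shift along the tool's x, y, z in m, then the turn, a rotation vector about the tool's x, y, z in degrees. A call has 1 to 12 rows; each row is the pose to reach, as a shift and turn from the pose commanded when the call began, along the tool's axes at that moment; what a row does not reach only later rows make up. A row lasts 1/12 s, in which the tool goes at most 41.7 mm and 7.16 degrees, less where a joint would pass 70% of its speed; a pose out of reach is approached as far as the arm can. A call with a gripper value outside its range is refused whole. The fingers move at their own pace and stop on an object; the grip force is fixed at half the most. Time passes only in rows, so rows that repeat a pose let the fingers close. It gives the time, the measured TCP pose, the force, the opening and the grip force at its end, in the units of the state.
- ctrl.get_obs(): the state, without advancing time (a new reading comes with each control period).
- ctrl.camera(name): name is "scene" or "top" or "wrist"; returns a dict with "img" (420x560x3 uint8, red, green, blue), "z_map" (420x560 float32, m along the optical axis (not along the pixel's ray), 0 where there is no reading), "fovy" (degrees; the focal length in pixels is half the picture's height over the tangent of half this angle, whatever the lens; pixels are square), "cx", "cy" (the principal point, pixels), "k1" (the pictures are not rectified: a ray, as slopes to the right and down, at radius r is drawn at 1 + k1 r^2 times it, then the intrinsics apply), "extrinsics" (4x4, takes a point from camera to world coordinates); the wrist camera has in their place "T_tool_cam" (4x4, takes a point from camera to tool coordinates, whose origin is the TCP and whose axes are the flange's). Camera axes: x right, y down, z forward; pixel columns grow to the right and rows downward; lengths in m; the calibration is good to about 2 mm. A picture is of the moment at which its call begins: read the wrist's pose just before it.
- ctrl.hand_in(): hands the job in; it is judged then, once.
The state is a dict: "time_s": time; "q": joint angles; "dq": joint speeds; "joint_efforts": joint torques, N m; "eef_pos": TCP position; "eef_rot": TCP orientation; "wrist_force": force on the tool from outside, world axes, zero at the start; "torque": the same for the moment, N m; "opening": opening from 0.0 (shut) to 1.0 (fully open); "grasp_force": force on a finger pad.
Only numpy, scipy, OpenCV 4.12 (cv2) and the standard library are available. Lean on these libraries where they do the work, as an engineer would, in place of code of your own. Each camera call takes 0.05 s, during which the arm holds its last target. There are 200 camera calls.

## Working session

There is one attempt and no reset: what is moved stays moved. The work goes in short steps, Python scripts to look and compute and a tool call to move; the robot and the scene stay as the last step left them, time stands still between calls to the robot, and variables do not carry over. Pictures are saved under pics/ and viewed, at most 10 in all, crops included, and the job is handed in when it is done.

Besides the shell and the picture viewer there is one more tool, called after "Request:" as name(argument=value, ...) on one line, values as JSON. servo_tool: Moves the arm, as the interface text tells. Its arguments: {"type":"object","properties":{"series":{"type":"string"}},"required":["series"]}

```bash
mkdir -p pics
cat > h.py <<'E'
import numpy as np, cv2
from bench import ctrl
from scipy.spatial.transform import Rotation as R
def snap(name,fn):
    o=ctrl.get_obs(); c=ctrl.camera(name); cv2.imwrite('pics/'+fn+'.png',c['img'][:,:,::-1])
    if 'extrinsics' in c: T=np.array(c['extrinsics'])
    else:
        W=np.eye(4); q=o['eef_rot']; W[:3,:3]=R.from_quat([q[1],q[2],q[3],q[0]]).as_matrix(); W[:3,3]=o['eef_pos']; T=W@np.array(c['T_tool_cam'])
    np.savez('pics/'+fn+'.npz',z=c['z_map'],T=T,p=[c['fovy'],c['cx'],c['cy'],c['k1']])
    return c
def pt(fn,u,v,zplane=None):
    d=np.load('pics/'+fn+'.npz'); f,cx,cy,k1=d['p']; F=210/np.tan(np.radians(f)/2)
    a=np.array([(u-cx)/F,(v-cy)/F]); s=a.copy()
    for _ in range(20): s=a/(1+k1*(s@s))
    ray=np.array([s[0],s[1],1]); T=d['T']
    if zplane is None:
        w=d['z'][int(v)-1:int(v)+2,int(u)-1:int(u)+2]; dep=np.median(w[w>0]) if (w>0).any() else 0
    else: dep=(zplane-T[2,3])/(T[:3,:3]@ray)[2]
    return T[:3,:3]@(ray*dep)+T[:3,3]
E
python3 - <<'E'
from h import *
o=ctrl.get_obs(); print(o['eef_pos'],o['eef_rot'],o['time_s'])
for n in ('top','scene'): snap(n,n+'0')
E
```

```text
[0.23560884 0.52396016 0.2553823 ] [-3.55921295e-04  2.09810058e-01  9.77741777e-01 -7.93865195e-04] 0.0
```

View pics/top0.png

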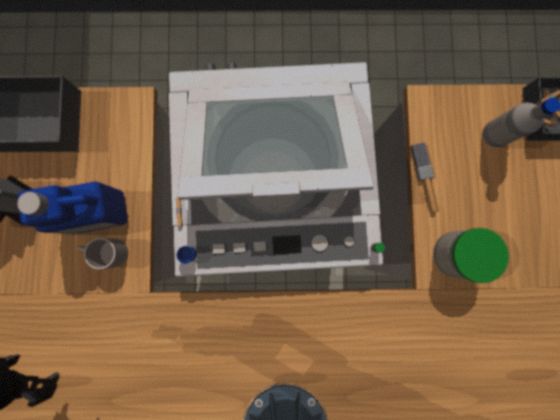

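View pics/scene0.png

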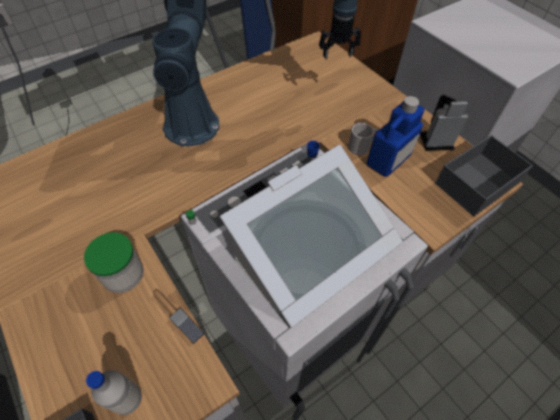

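The top view shows the keys at about (219,249), (239,248), (260,246), start at (319,242) and power at (349,241). The lid lip is at (276,188), the cap at (187,255) and the stick at (379,247).

Run:
```python
from h import *
for n,u,v in [('p1',219,249),('p2',239,248),('p3',260,246),('st',319,242),('pw',349,241)]:
    print(n,pt('top0',u,v).round(4),pt('top0',u,v,.109).round(4))
for n,u,v in [('lip',276,188),('lidL',200,193),('lidR',362,183),('lidhingeL',190,97),('lidhR',350,92),('stick',379,247),('cap',187,255),('mug',100,247),('jug',33,203),('frontL',182,272),('frontR',380,262)]: print(n,pt('top0',u,v).round(4))
img=cv2.imread('pics/top0.png')[170:280,165:395]; cv2.imwrite('pics/c1.png',cv2.resize(img,None,fx=3.4,fy=3.4,interpolation=cv2.INTER_CUBIC))
```

```text
p1 [0.4771 0.1612 0.1083] [0.4771 0.1611 0.109 ]
p2 [0.4791 0.1112 0.107 ] [0.4791 0.111  0.109 ]
p3 [0.4835 0.0584 0.1072] [0.4835 0.0583 0.109 ]
st [ 0.4919 -0.0904  0.1079] [ 0.4919 -0.0902  0.109 ]
pw [ 0.4936 -0.1661  0.1084] [ 0.4936 -0.166   0.109 ]
lip [0.6063 0.0181 0.263 ]
lidL [0.5981 0.1818 0.2557]
lidR [ 0.6169 -0.1688  0.2546]
lidhingeL [0.8694 0.2367 0.1154]
lidhR [ 0.877  -0.1773  0.1225]
stick [ 0.4778 -0.2312  0.145 ]
cap [0.4629 0.2427 0.1014]
mug [0.4857 0.5017 0.0132]
jug [0.5786 0.5319 0.267 ]
frontL [0.4206 0.2549 0.1008]
frontR [ 0.4398 -0.2451  0.0995]
```

View pics/c1.png

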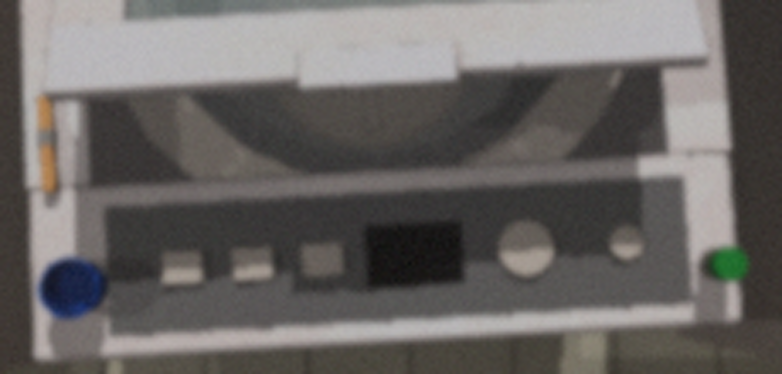

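The measured key pitch (52 and 76 mm) and heights agree with the given sizes, and the machine's yaw is about +0.05 rad. The lid stands about 0.45 rad open. I'll move above the lid with the gripper shut.

Request:
servo_tool(series="1 -0.02 -0.01 -0.04 0 0 -3; 1 -0.06 -0.03 -0.06 0 0 -7; 1 -0.566 -0.287 -0.07 0 0 -27;1 -0.566 -0.287 -0.07 0 0 -27;1 -0.566 -0.287 -0.07 0 0 -27;1 -0.566 -0.287 -0.07 0 0 -27;1 -0.566 -0.287 -0.07 0 0 -27;1 -0.566 -0.287 -0.07 0 0 -27;1 -0.566 -0.287 -0.07 0 0 -27;1 -0.566 -0.287 -0.07 0 0 -27;1 -0.566 -0.287 -0.07 0 0 -27;1 -0.566 -0.287 -0.07 0 0 -27")

```text
time_s: 1.1
eef_pos: [0.5264, 0.1636, 0.3216]
eef_rot: [-0.0, -0.024, 1.0, 0.0]
wrist_force: [1.3, 1.0, -0.3]
opening: -0.0
grasp_force: 0.0
```

```bash
cat >> h.py <<'E'
def rel(*targets,yaw=None):
    o=ctrl.get_obs(); q=o['eef_rot']; M=R.from_quat([q[1],q[2],q[3],q[0]]).as_matrix()
    print('t',o['time_s'],'pos',np.round(o['eef_pos'],4),'F',np.round(o['wrist_force'],1),'open',o['opening'],'tool y deg',np.degrees(np.arctan2(M[1,1],M[0,1])).round(2),'tilt',M[:,2].round(3))
    for t in targets: print(t,(M.T@(np.array(t)-o['eef_pos'])).round(4))
E
python3 -c "
from h import *
rel((.6346,.02,.28))"
```

```text
t 1.1 pos [0.5264 0.1636 0.3216] F [ 1.3  1.  -0.3] open -0.00042288648300586065 tool y deg 92.77 tilt [-0.  0. -1.]
(0.6346, 0.02, 0.28) [-0.1012 -0.1487  0.0415]
```

Request:
servo_tool(series="1 -0.03 -0.04 0 0 0 0;1 -0.06 -0.08 0 0 0 0;1 -0.08 -0.11 0 0 0 0;1 -0.095 -0.135 0 0 0 0;1 -0.101 -0.149 0 0 0 0;1 -0.101 -0.149 0 0 0 0;1 -0.101 -0.149 0.01 0 0 0;1 -0.101 -0.149 0.02 0 0 0;1 -0.101 -0.149 0.03 0 0 0;1 -0.101 -0.149 0.03 0 0 0")

```text
time_s: 1.93
eef_pos: [0.6317, 0.0235, 0.2882]
eef_rot: [-0.003, -0.025, 1.0, 0.001]
wrist_force: [-0.0, 0.3, -0.2]
opening: -0.0
grasp_force: 0.0
```

```bash
python3 -c "
from h import *
rel((.6346,.02,.26),(.5986,.018,.129))
snap('top','top1'); snap('wrist','w1')"
```

```text
t 1.9333 pos [0.6317 0.0235 0.2882] F [-0.   0.3 -0.2] open -0.00024120994147998855 tool y deg 92.89 tilt [-0.005  0.001 -1.   ]
(0.6346, 0.02, 0.26) [-0.0029 -0.0036  0.0282]
(0.5986, 0.018, 0.129) [ 0.0325 -0.004   0.1594]
```

View pics/w1.png

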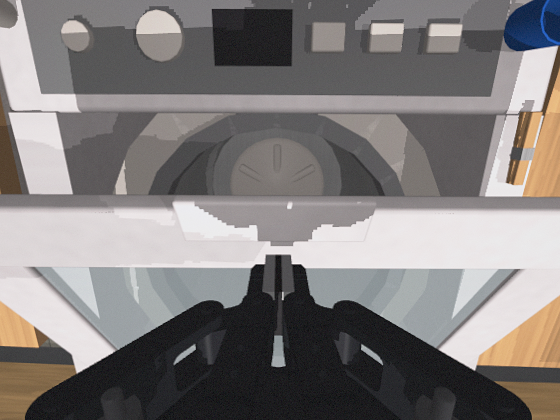

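The wrist view shows the shut fingertips at (278,257), over the lid's front bar. The lip's rear edge is at about row 240 and the glass begins at row 267. All keys are visible along the top: power (77,35), start (159,35), prog2 (386,37). I'll measure these.

```bash
python3 -c "
from h import *
for n,u,v in [('lipfront',278,203),('liprear',220,237),('bar',220,250),('barrear',220,262),('barL',420,255),('lipL',374,225),('lipR',176,225)]: print(n,pt('w1',u,v).round(4))
for n,u,v in [('pw',77,37),('st',159,37),('p3',326,38),('p2',386,39),('p1',444,39)]: print(n,pt('w1',u,v).round(4),pt('w1',u,v,.109).round(4))
"
```

```text
lipfront [0.5923 0.0221 0.2691]
liprear [ 0.6165 -0.0082  0.2575]
bar [ 0.6321 -0.0113  0.2416]
barrear [ 0.643  -0.0124  0.2365]
barL [0.6301 0.1121 0.2403]
lipL [0.6073 0.0761 0.2524]
lipR [ 0.6127 -0.0334  0.2526]
pw [ 0.4949 -0.1625  0.1071] [ 0.4952 -0.1614  0.109 ]
st [ 0.4917 -0.0887  0.1082] [ 0.4919 -0.0884  0.109 ]
p3 [0.4851 0.0597 0.1076] [0.4854 0.0595 0.109 ]
p2 [0.4831 0.1133 0.1078] [0.4834 0.1129 0.109 ]
p1 [0.4804 0.165  0.108 ] [0.4806 0.1645 0.109 ]
```

Request:
servo_tool(series="1 0 0 0.008 0 0 0;1 0 0 0.014 0 0 0;1 0 0 0.019 0 0 0;1 0.001 0 0.024 0 0 0;1 0.002 0 0.030 0 0 0;1 0.004 0 0.037 0 0 0;1 0.006 0 0.044 0 0 0;1 0.008 0 0.051 0 0 0;1 0.010 0 0.058 0 0 0;1 0.012 0 0.065 0 0 0;1 0.014 0 0.072 0 0 0;1 0.016 0 0.079 0 0 0")

```text
time_s: 3.03
eef_pos: [0.6174, 0.0208, 0.212]
eef_rot: [-0.0, -0.024, 1.0, 0.0]
wrist_force: [-1.0, -0.3, 3.4]
opening: 0.004
grasp_force: 1.6
```

```bash
python3 -c "
from h import *
rel((.602,.02,.129))
snap('wrist','w2')
for u in (220,330):
  for v in (225,235,245,250,255,260): print(u,v,pt('w2',u,v).round(4))
"
```

```text
t 3.0333 pos [0.6174 0.0208 0.212 ] F [-1.  -0.3  3.4] open 0.004343612774053172 tool y deg 92.77 tilt [-0.001  0.    -1.   ]
(0.602, 0.02, 0.129) [ 0.0154 -0.0001  0.083 ]
220 225 [ 0.5869 -0.0067  0.1996]
220 235 [ 0.5962 -0.0087  0.1899]
220 245 [ 0.6029 -0.0092  0.1875]
220 250 [ 0.6062 -0.0094  0.1865]
220 255 [ 0.6094 -0.0096  0.1859]
220 260 [ 0.6131 -0.0099  0.1845]
330 225 [0.5845 0.0442 0.1997]
330 235 [0.5936 0.0468 0.1897]
330 245 [0.6001 0.0478 0.1876]
330 250 [0.6031 0.0482 0.1872]
330 255 [0.6065 0.0487 0.1861]
330 260 [0.6101 0.0493 0.1849]
```

The lid is following the fingers with about 3.4 N.

Request:
servo_tool(series="1 0.002 0 0.007 0 0 0;1 0.004 0 0.014 0 0 0;1 0.006 0 0.021 0 0 0;1 0.008 0 0.028 0 0 0;1 0.010 0 0.035 0 0 0;1 0.011 0 0.042 0 0 0;1 0.012 0 0.049 0 0 0;1 0.013 0 0.056 0 0 0;1 0.014 0 0.062 0 0 0;1 0.015 0 0.068 0 0 0;1 0.015 0 0.073 0 0 0;1 0.015 0 0.076 0 0 0")

```text
time_s: 4.08
eef_pos: [0.6023, 0.0201, 0.1359]
eef_rot: [-0.001, -0.024, 1.0, 0.0]
wrist_force: [-1.0, -0.9, 1.7]
opening: -0.002
grasp_force: 1.3
```

Request:
servo_tool(series="1 0 0 0.002 0 0 0;1 0 0 0.004 0 0 0;1 0 0 0.005 0 0 0;1 0 0 0.006 0 0 0;1 0 0 0.006 0 0 0")

```text
time_s: 4.5
eef_pos: [0.6025, 0.0202, 0.1305]
eef_rot: [-0.0, -0.024, 1.0, 0.0]
wrist_force: [-0.4, -0.0, -0.3]
opening: 0.003
grasp_force: 0.0
```

Request:
servo_tool(series="1 0 0 0.001 0 0 0;1 0 0 0.002 0 0 0;1 0 0 0.003 0 0 0;1 0 0 0.003 0 0 0;1 0 0 0.003 0 0 0")

```text
time_s: 4.92
eef_pos: [0.6028, 0.0202, 0.1291]
eef_rot: [0.0, -0.024, 1.0, -0.0]
wrist_force: [-5.9, -0.4, 10.1]
opening: 0.002
grasp_force: 4.9
```

```bash
python3 -c "
from h import *
rel()
snap('wrist','w3')
for u,v in [(220,245),(220,255),(340,255),(120,255),(430,255),(20,200),(540,200),(220,225)]: print(u,v,pt('w3',u,v).round(4))
"
```

```text
t 4.9167 pos [0.6028 0.0202 0.1291] F [-5.9 -0.4 10.1] open 0.0019560391846923752 tool y deg 92.79 tilt [ 0. -0. -1.]
220 245 [ 0.5894 -0.0103  0.1023]
220 255 [ 0.5951 -0.0103  0.1026]
340 255 [0.5919 0.0534 0.1029]
120 255 [ 0.5978 -0.0637  0.1026]
430 255 [0.5895 0.1013 0.103 ]
20 200 [ 0.5694 -0.1107  0.1025]
540 200 [0.5568 0.1508 0.1025]
220 225 [ 0.5779 -0.01    0.1028]
```

View pics/w3.png

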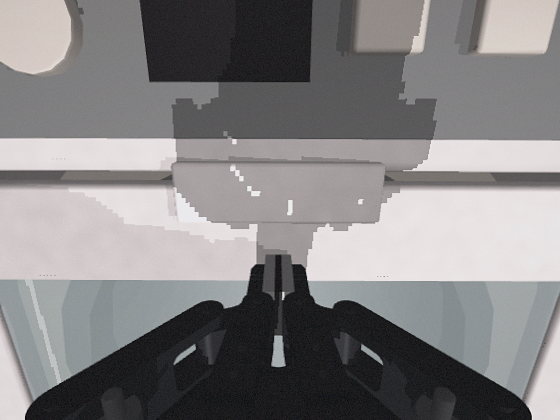

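The picture shows the lid flat and its front bar level with the deck. Depth gives z 0.1027 everywhere, so it is shut. I'll hold briefly, lift and go above the power key.

Request:
servo_tool(series="1 0 0 0 0 0 0;1 0 0 0 0 0 0;1 0 0 -0.01 0 0 0;1 0 0 -0.04 0 0 0;1 0.02 -0.03 -0.06 0 0 0;1 0.04 -0.065 -0.06 0 0 0;1 0.06 -0.1 -0.06 0 0 0;1 0.085 -0.135 -0.06 0 0 0;1 0.105 -0.16 -0.06 0 0 0;1 0.118 -0.178 -0.06 0 0 0;1 0.118 -0.178 -0.06 0 0 0;1 0.118 -0.178 -0.06 0 0 0")

```text
time_s: 5.97
eef_pos: [0.4935, -0.1644, 0.1884]
eef_rot: [0.001, -0.023, 1.0, -0.0]
wrist_force: [0.9, 1.0, 0.6]
opening: -0.001
grasp_force: 0.0
```

```bash
python3 -c "
from h import *
rel((.494,-.164,.15))
snap('wrist','w4');snap('top','top4')
"
```

```text
t 5.9667 pos [ 0.4935 -0.1644  0.1884] F [0.9 1.  0.6] open -0.0007877290654873252 tool y deg 92.61 tilt [ 0.001 -0.    -1.   ]
(0.494, -0.164, 0.15) [-0.0005  0.0004  0.0384]
```

View pics/w4.png

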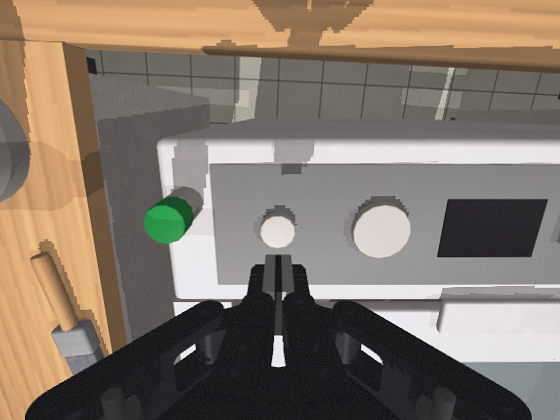

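```bash
python3 -c "
from h import *
for n,u,v in [('pw',278,231),('st',382,230),('tip',279,262)]: print(n,pt('w4',u,v).round(4),pt('w4',u,v,.109).round(4))
for u,v in [(319.7,243.2),(239.1,247.6),(349.1,241.2)]: print(pt('top0',u,v,.109).round(4))
"
```

```text
pw [ 0.4929 -0.1636  0.1075] [ 0.4923 -0.1637  0.109 ]
st [ 0.4887 -0.0894  0.1077] [ 0.4881 -0.0899  0.109 ]
tip [ 0.4817 -0.1636  0.1745] [ 0.5168 -0.1618  0.109 ]
[ 0.4889 -0.0919  0.109 ]
[0.4801 0.1107 0.109 ]
[ 0.4931 -0.1662  0.109 ]
```

The power key is at (278,231), which puts it at (0.493, -0.1645), directly under the fingertips. The start key is at (382,230). Pressing power.

Request:
servo_tool(series="1 0 0 0.02 0 0 0;1 0 0 0.04 0 0 0;1 0 0 0.048 0 0 0;1 0 0 0.052 0 0 0;1 0 0 0.055 0 0 0;1 0 0 0.057 0 0 0;1 0 0 0.059 0 0 0;1 0 0 0.06 0 0 0;1 0 0 0.061 0 0 0;1 0 0 0.061 0 0 0;1 0 0 0.061 0 0 0")

```text
time_s: 6.98
eef_pos: [0.4943, -0.1633, 0.128]
eef_rot: [0.001, -0.024, 1.0, -0.0]
wrist_force: [-0.1, 3.9, 7.3]
opening: 0.002
grasp_force: 3.6
```

Bottomed (z 0.128, 7.3 N, above the 4.5 N spring). I'll lift and go to prog2.

Request:
servo_tool(series="1 0 0 0 0 0 0;1 0 0 -0.015 0 0 0;1 0 0 -0.045 0 0 0;1 0 0.035 -0.06 0 0 0;1 0 0.075 -0.06 0 0 0;1 0 0.115 -0.06 0 0 0;1 0 0.155 -0.06 0 0 0;1 0 0.195 -0.06 0 0 0;1 0 0.235 -0.06 0 0 0;1 0 0.26 -0.06 0 0 0;1 0 0.275 -0.06 0 0 0;1 0 0.276 -0.06 0 0 0")

```text
time_s: 7.98
eef_pos: [0.48, 0.1147, 0.1872]
eef_rot: [0.001, -0.026, 1.0, 0.0]
wrist_force: [0.6, -0.6, 0.3]
opening: -0.001
grasp_force: 0.0
```

Request:
servo_tool(series="1 0 0 0 0 0 0;1 0 0 0 0 0 0")

```text
time_s: 8.15
eef_pos: [0.4805, 0.1116, 0.187]
eef_rot: [0.0, -0.024, 1.0, -0.0]
wrist_force: [0.1, -0.0, -0.4]
opening: -0.003
grasp_force: 0.0
```

```bash
python3 -c "
from h import *
rel((.481,.112,.15))
snap('wrist','w5')
"
```

```text
t 8.15 pos [0.4805 0.1116 0.187 ] F [ 0.1 -0.  -0.4] open -0.003424559855535222 tool y deg 92.77 tilt [ 0.001 -0.001 -1.   ]
(0.481, 0.112, 0.15) [-0.0005  0.0004  0.037 ]
```

View pics/w5.png

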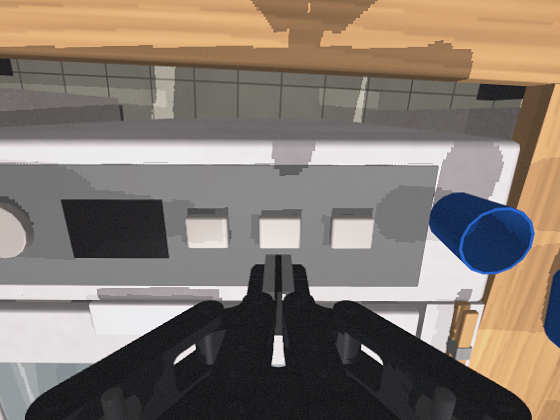

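The middle key is at (280,232), straight under the tips as power was. Its neighbours at (207,230) and (352,232) are clear. Pressing.

Request:
servo_tool(series="1 0 0 0.02 0 0 0;1 0 0 0.04 0 0 0;1 0 0 0.048 0 0 0;1 0 0 0.052 0 0 0;1 0 0 0.055 0 0 0;1 0 0 0.057 0 0 0;1 0 0 0.059 0 0 0;1 0 0 0.06 0 0 0;1 0 0 0.061 0 0 0;1 0 0 0.061 0 0 0;1 0 0 0.061 0 0 0")

```text
time_s: 9.12
eef_pos: [0.4808, 0.1119, 0.1279]
eef_rot: [0.001, -0.024, 1.0, -0.001]
wrist_force: [-6.2, -3.1, 14.0]
opening: -0.0
grasp_force: 7.4
```

Request:
servo_tool(series="1 0 0 0 0 0 0;1 0 0 -0.015 0 0 0;1 0 0 -0.045 0 0 0;1 0 -0.035 -0.06 0 0 0;1 0 -0.075 -0.06 0 0 0;1 0 -0.115 -0.06 0 0 0;1 0 -0.15 -0.06 0 0 0;1 0 -0.18 -0.06 0 0 0;1 0 -0.195 -0.06 0 0 0;1 0.002 -0.202 -0.06 0 0 0;1 0.002 -0.202 -0.06 0 0 0;1 0.002 -0.202 -0.06 0 0 0")

```text
time_s: 10.12
eef_pos: [0.4879, -0.0891, 0.1859]
eef_rot: [0.0, -0.024, 1.0, 0.0]
wrist_force: [0.5, -0.2, 0.3]
opening: 0.002
grasp_force: 0.0
```

```bash
python3 -c "
from h import *
rel((.4885,-.09,.15))
snap('wrist','w6')
"
```

```text
t 10.1167 pos [ 0.4879 -0.0891  0.1859] F [ 0.5 -0.2  0.3] open 0.002324939917755382 tool y deg 92.75 tilt [ 0.     0.001 -1.   ]
(0.4885, -0.09, 0.15) [-0.0005 -0.001   0.0359]
```

View pics/w6.png

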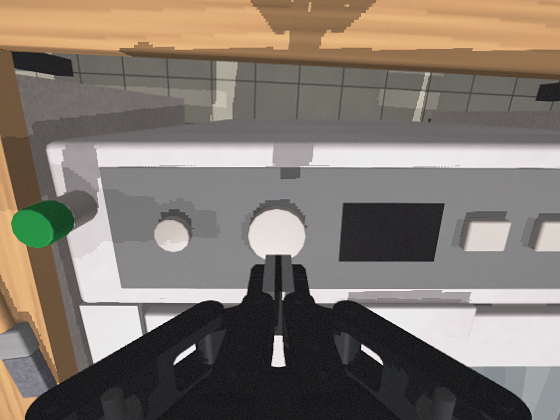

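The start key is at (277,234), under the fingertips. Pressing it.

Request:
servo_tool(series="1 0 0 0.02 0 0 0;1 0 0 0.04 0 0 0;1 0 0 0.048 0 0 0;1 0 0 0.052 0 0 0;1 0 0 0.055 0 0 0;1 0 0 0.057 0 0 0;1 0 0 0.059 0 0 0;1 0 0 0.06 0 0 0;1 0 0 0.06 0 0 0;1 0 0 0.06 0 0 0")

```text
time_s: 11.0
eef_pos: [0.4885, -0.0892, 0.1279]
eef_rot: [0.0, -0.024, 1.0, 0.0]
wrist_force: [-6.2, 4.8, 14.6]
opening: -0.002
grasp_force: 7.3
```

Request:
servo_tool(series="1 0 0 0 0 0 0;1 0 0 -0.015 0 0 0;1 0 0 -0.045 0 0 0;1 0 0 -0.08 0 0 0;1 0 0 -0.11 0 0 0;1 0 0 -0.13 0 0 0;1 0 0 -0.13 0 0 0;1 0 0 -0.13 0 0 0;1 0 0 -0.13 0 0 0")

```text
time_s: 11.75
eef_pos: [0.4878, -0.0896, 0.2554]
eef_rot: [-0.0, -0.024, 1.0, -0.0]
wrist_force: [-0.6, 0.5, -0.6]
opening: 0.001
grasp_force: 0.0
```

```bash
python3 -c "
from h import *
rel()
snap('top','top7')
for u,v in [(219,249),(239,248),(260,246),(319,243),(349,241),(379,247)]: print(pt('top7',u,v).round(4))
"
```

```text
t 11.75 pos [ 0.4878 -0.0896  0.2554] F [-0.6  0.5 -0.6] open 0.0011208981924161903 tool y deg 92.77 tilt [-0. -0. -1.]
[0.4771 0.1611 0.1087]
[0.4791 0.111  0.1091]
[0.4835 0.0583 0.1087]
[ 0.4851 -0.0304  0.6013]
[ 0.4873 -0.0696  0.5899]
[ 0.4794 -0.1068  0.5911]
```

View pics/top7.png

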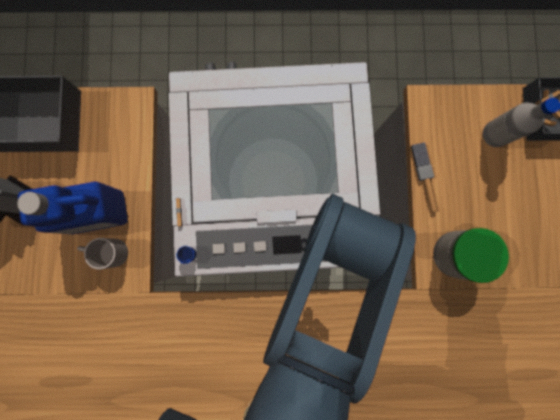

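The lid is shut, the programme keys are up, the bystanders in view haven't moved and the arm is clear.

```bash
python3 -c "
from bench import ctrl
print(ctrl.hand_in())"
```

```text
the job is handed in; nothing more can be done
None
```

I pushed the lid shut, then pressed on/off, the middle programme key and start fully down in that order, backed the arm clear and handed the job in at about 12 s; the hand-in returned no verdict.

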